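# Turn the bench timer face up over the edge of the filling board and start it

## Robot

A 6-joint arm with a two-finger parallel gripper is mounted at the origin on a cart in front of the work surface, level with it; the furniture and walls round the work are solid. World frame = base frame: x ahead of the robot, y to its left, z up, the work surface at z = 0. Lengths are in mm, angles in rad, forces in N, time in s.
With the tool pointing down it reaches from about 300 to 775 mm from the base axis. Payload 14.6 kg.
Tool frame: the origin (TCP) lies between the finger pads; the fingertips stand 19 mm ahead of it and the grasp point (between the pads) is the TCP; z points along the fingers, y is the line along which they close (so a half turn about z gives the same grasp; the last joint's range is limited). The gripper opens to 94 mm and grips with 3 to 60 N. Pads are 16 mm wide; open, the fingers measure 119 mm over their backs; the gripper's body (75 mm by 177 mm) begins 78 mm behind the grasp point.
Start: joints at [1.087, 0.3, 1.521, -0, 1.321, -0.067], TCP at [222.656, 502.905, 187.746] pointing down, gripper open.
Joint ranges: [-3.03, 3.03], [-0.79, 2.21], [0.23, 2.52], [-1.04, 4.18], [0, 3.07], [-2.55, 2.55]. Speed limits (rad/s): [2.22, 2.22, 2.57, 3.14, 3.14, 3.14].

## Interface

Orientations are given as [roll, pitch, yaw] about the fixed x, y, z axes, in that order (R = Rz(yaw) Ry(pitch) Rx(roll)).
In Python, from cell import monitor, imaging, job, find_in, trace gives the robot as it stands. The module is installed in compiled form; this text tells all that it offers.
- The arm moves only by the tool arm_command, never from a script. Its argument "steps" is a list of rows, each a list of 5 numbers: the opening, from 0 (shut) to 1 (fully open), then the shift along the tool's x, y, z in mm, then the turn about the tool's z in degrees. In form: [[gripper, dx, dy, dz, turn], ...]. A call has 1 to 20 rows; each row is the pose to reach, as a shift and turn from the pose commanded when the call began, along the tool's axes at that moment; what a row does not reach only later rows make up. A row lasts 1/8 s, in which the tool goes at most 62.5 mm and 10.7 degrees, less where a joint would pass 70% of its speed; a pose out of reach is approached as far as the arm can. A call with a gripper value outside its range is refused whole. The fingers move at their own pace and stop on an object; "force" is the grip in N (left out, the last holds). Time passes only in rows, so rows that repeat a pose let the fingers close. It gives the time, the measured TCP pose, the force, the opening and the grip force at its end, in the units of the state.
- monitor.read_state(): the state, without advancing time (a new reading comes with each control period).
- imaging.camera(name): name is "scene" or "top" or "wrist"; returns a dict with "img" (480x640x3 uint8, red, green, blue), "mtx" (3x3 intrinsics, pixels), "view" (4x4, takes a point from world to camera coordinates). Camera axes: x right, y down, z forward; pixel columns grow to the right and rows downward; lengths in mm; the calibration is good to about 2 mm. The wrist camera is an equidistant fisheye: a pixel r from the principal point sees the ray r / f radians off the axis. A picture is of the moment at which its call begins. There is no depth.
- job.sign_off(): hands the job in; it is judged then, once.
Trained networks look in a picture, given as the dict that the camera call returned (one of the last four; its "shot" number tells which), for a name from the list of things; names that differ only in an ending like _2 or _b are one class to them, and where a whole thing is asked for, a point or a joint stands for the part that bears it (a point fixed in the world has none). Each returns a list of dicts, best first, with "p" (0 to 1); they miss things now and then, are a little off and sometimes report something else, mostly with a low value. They report only what shows in the picture. A call takes as long as a camera call. They do not tell look-alikes from the thing itself.
- find_in(picture, target): "rect" ([centre column, centre row, width, height] in pixels, round what is visible of it).
- trace(picture, target): "region" (480x640 bool, what is visible of it) and "rect" ([centre column, centre row, width, height] in pixels, round what is visible of it).
The state is a dict: "clock": time; "joints": joint angles; "qd": joint speeds; "effort": joint torques, N m; "eef_pos": TCP position; "eef_rot": TCP orientation; "wrist_force": force on the tool from outside, world axes, zero at the start; "moment": the same for the moment, N m; "finger_gap": finger opening in mm; "finger_force": force on a finger pad.
Only numpy, scipy, OpenCV 4.12 (cv2) and the standard library are available. Lean on these libraries where they do the work, as an engineer would, in place of code of your own. Each camera call takes 0.05 s, during which the arm holds its last target. There are 200 camera calls.

## Task

The bench timer lies face down in front of the filling board and is to be started. Do not pick it up: with the fingertips push it square against the board's front edge, then tip it up and over that edge so that it drops face up on the board, and push it back until it sits squarely against the rear rail. Then press its start key fully down and let go; leave the bottles and other things where they are.

Things in the scene. Friction and masses are not known exactly. Their poses are not given: they have to be found in the camera images.
- timer: bench timer, flat box 76 mm (its x) by 92 mm (its y), 19 mm thick, 0.10 to 0.17 kg, loose. White case 15 mm thick; black rubber bumpers 9 mm wide along both 76 mm ends are flush with its back and stand 4 mm proud of its face. Origin at the centre of the back; z points out of the face: down at the start, when the back (round battery door, two magnets) is up
- timer_center (a point): middle of the timer, half-way through its 19 mm; axes as the timer's. Its -x long side (key side) faces the board at the start and the robot once it is tipped over. Tipped past upright it drops onto its back by itself, its near side then within about 15 mm of the board's front edge, before or behind it
- timer_key (a joint): travel of the start key, in m: 0 up, 0.003 fully down; sprung, about 1 N to start it and 3.2 N fully down; comes up by itself when let go
- key_top (a point): centre of the top of the start key, a grey bar 19 mm (timer x) by 46 mm (timer y) on the timer's face, 3 mm proud of it and 1 mm lower than the bumpers, 21.5 mm from the timer's middle towards its -x side; 74 mm free between the bumpers; z points out of the face
- board: filling board, grey plastic slab 135 mm (its x, away from the robot) by 320 mm (its y) by 12 mm thick, fixed. Origin at the centre of its underside, z up. A stop rail 15 mm wide, 10 mm high stands on it along the whole rear (+x) side; the deck before it is 120 mm deep. Left of y = 60 mm the deck has six wells for dropper bottles, 23 mm wide and 8 mm deep; the rest is bare
- board_edge (a point): point on the board's upper front edge (12 mm above the table, vertical front face) at the middle of the bare deck; axes as the board's. Pressed against this face with 5 to 10 N, the side of the timer towards the robot clings to a fingertip enough to be raised with it, and the timer turns about this upper edge or its own foot
- board_rail (a point): point on the deck at the foot of the rear rail's front face, behind the middle of the bare deck; axes as the board's
- work_table: the table, its top level at z = 0; fixed
- dropper_t0: white 10 ml dropper bottle with a black cap, 21 mm across, 66 mm tall, standing in the board's nearest well row; origin at the centre of its underside
- dropper_t1: second dropper bottle of the same kind, in the middle row of wells; origin at the centre of its underside
- cap_gold: gold screw cap, 47 mm across, 19 mm high, lying on the table; origin at the centre of its underside
- marker_blue: marker pen with a blue cap, 140 mm long along its y axis, 14 mm thick, on the table; origin under its middle
- scraper: beige flat scraper, 56 x 115 x 9 mm, on the table; origin under its middle
- steel_cup: steel measuring cup, 65 mm across, 66 mm tall, on the table; origin at the centre of its underside
- scissors: scissors with red handles, 202 x 88 x 11 mm, lying on the table; origin under its middle, near the screw
Not all that is in view belongs to the job. Of the things shaped like the timer, the white one is meant.

How it is judged (in metres and radians):
On the way, in this order (a step that is already met when the one before it is completed fails the run):
1. the timer, still face down, is pushed square against the front edge of the board (angle between timer's own z axis and vertical above 2.9 rad and x of timer_center in the frame of board above -0.1115 m and angle between the y axis of timer and the y axis of board, either way round below 0.2 rad), for 0.02 s.
2. the timer is tipped up on its side, leaning against the board (angle between timer's own z axis and vertical between 1.2 and 2 rad and contact force between timer and board above 0.02 N).
3. the timer lies face up on the board (angle between timer's own z axis and vertical below 0.1 rad and z of timer_center in the frame of board between 0.018 and 0.026 m and linear speed of timer below 0.05 m/s), for 0.1 s.
4. the timer sits squarely against the rear rail (within 6 mm) (angle between timer's own z axis and vertical below 0.1 rad and x of timer_center in the frame of board above 0.0085 m and z of timer_center in the frame of board between 0.018 and 0.026 m and angle between the y axis of timer and the y axis of board, either way round below 0.12 rad and y of timer_center in the frame of board between -0.118 and 0.06 m), for 0.1 s.
5. its start key is pressed down there (all of step 4 and value of joint timer_key above 0.0021 m), for 0.05 s.
At the end, for the whole second after the job is handed in: The timer lies flat and face up (within 0.1 rad), wholly on the board, at rest, its rear side within 6 mm of the rear rail and square to it within 0.12 rad, with the key let go and up again (all of step 4 and value of joint timer_key below 0.0008 m and linear speed of timer below 0.01 m/s); the robot touches nothing.
It fails at once if the timer is lifted: its middle rises more than 70 mm above the table (tipping it over the edge takes it to 40 to 50 mm) (height (world z) of timer_center above 0.07 m).
It fails at once if the timer is carried: off the table, held by the fingers and touching neither table nor board (height (world z) of timer_center above 0.032 m and contact force between the fingers and timer above 0.2 N and contact force between timer and work_table below 0.005 N and contact force between timer and board below 0.005 N).
It fails at once if another thing is moved more than 20 mm (distance of any of dropper_t0, dropper_t1, cap_gold, marker_blue, scraper, steel_cup, scissors from where it was at the start of the episode above 0.02 m).
It also fails if it takes over 64 s, if anything falls off the work surface, if the arm or the gripper's body presses on something with over 40 N, if the wrist force passes 120 N, or if a joint passes its speed limit or range.

## Working session

There is one attempt and no reset: what is moved stays moved. The work goes in short steps, Python scripts to look and compute and a tool call to move; the robot and the scene stay as the last step left them, time stands still between calls to the robot, and variables do not carry over. Pictures are saved under pics/ and viewed, at most 10 in all, crops included, and the job is handed in when it is done.

Besides the shell and the picture viewer there is one more tool, called by a JSON object that holds its "op" and its "data", one argument or row to a line. arm_command: Moves the arm, as the interface text tells. Its arguments: {"type":"object","properties":{"steps":{"type":"array","items":{"type":"array","items":{"type":"number"}}},"force":{"type":"number"}},"required":["steps"]}

```bash
mkdir -p pics
cat > h.py <<'E'
import numpy as np,cv2
from cell import monitor,imaging,job,find_in,trace
def px2w(c,uv,z):
    R=c["view"][:3,:3];t=c["view"][:3,3]
    d=R.T@np.linalg.inv(c["mtx"])@np.array([uv[0],uv[1],1.]);o=-R.T@t
    return o+d*(z-o[2])/d[2]
def w2px(c,p):
    q=c["mtx"]@(c["view"][:3,:3]@np.asarray(p,float)+c["view"][:3,3]);return q[:2]/q[2]
def save(c,n): cv2.imwrite("pics/"+n,c["img"][:,:,::-1])
E
python3 - <<'E'
from h import *
s=monitor.read_state();print(s)
for n in("top","scene"):
    c=imaging.camera(n);save(c,n+"0.png")
    print(n,np.round(-c["view"][:3,:3].T@c["view"][:3,3]))
    for t in("timer","board","dropper_t0","steel_cup","scissors","cap_gold","marker_blue","scraper"):
        for r in trace(c,t):
            if r["p"]>.2:
                q=cv2.minAreaRect(np.argwhere(r["region"])[:,::-1].astype(np.float32))
                print(t,round(r["p"],2),np.round(r["rect"]),np.round(px2w(c,q[0],10)[:2]),[np.round(px2w(c,b,15 if t=='timer' else 12)[:2]).tolist() for b in cv2.boxPoints(q)])
E
```

```text
{'clock': 0.0, 'joints': array([ 1.08740398e+00,  3.00503090e-01,  1.52161935e+00,  2.27944081e-05,
        1.32069222e+00, -6.65611091e-02]), 'qd': array([-0.00118394, -0.00197942, -0.00064944,  0.00013007,  0.00029042,
       -0.00046059]), 'effort': array([ 6.63431565e-04, -5.31815815e+01, -3.52724719e+01,  7.09097763e-02,
        2.45465885e-02, -1.37201005e-04]), 'eef_pos': array([222.51385829, 502.65191183, 187.15261125]), 'eef_rot': array([-3.14037483e+00, -1.03307071e-04,  2.72475570e+00]), 'wrist_force': array([ 0.6210639 , -0.48364792, -0.11390074]), 'moment': array([-0.01604553, -0.02240424, -0.04248981]), 'finger_force': 0.0, 'finger_gap': 93.89686604909184}
top [ 450.  104. 1245.]
timer 0.93 [197. 236.  50.  47.] [591. 394.] [[563.0, 446.0], [649.0, 411.0], [618.0, 338.0], [532.0, 374.0]]
timer 0.7 [341. 260.  45.  36.] [528.  51.] [[495.0, 103.0], [572.0, 93.0], [560.0, -1.0], [484.0, 9.0]]
timer 0.65 [336. 342.  39.  45.] [335.  74.] [[371.0, 124.0], [391.0, 49.0], [301.0, 24.0], [281.0, 99.0]]
board 0.94 [305. 206. 140.  73.] [658. 137.] [[715.0, 305.0], [743.0, -19.0
[... 1987 characters left out ...]
, -137.0]]
steel_cup 0.72 [336. 150.  57.  54.] [355. 298.] [[400.0, 329.0], [443.0, 194.0], [306.0, 274.0], [285.0, 381.0]]
scissors 0.56 [336. 153.  54.  50.] [354. 298.] [[395.0, 330.0], [438.0, 199.0], [308.0, 273.0], [286.0, 378.0]]
scissors 0.21 [422.  82.  17.  10.] [ 453. -134.] [[493.0, -157.0], [457.0, -186.0], [410.0, -101.0], [442.0, -75.0]]
cap_gold 0.62 [423.  82.  15.  16.] [ 454. -133.] [[499.0, -162.0], [461.0, -193.0], [406.0, -95.0], [441.0, -67.0]]
marker_blue 0.87 [238. 159.  69.  37.] [475. 385.] [[484.0, 447.0], [487.0, 302.0], [457.0, 322.0], [458.0, 460.0]]
scraper 0.66 [161. 107.  59.  20.] [758. 333.] [[811.0, 366.0], [760.0, 265.0], [697.0, 306.0], [747.0, 399.0]]
```

Run:
```python
import cv2
i=cv2.imread("pics/top0.png")[150:400,160:480]
cv2.imwrite("pics/a.png",cv2.resize(i,None,fx=2.4,fy=2.4,interpolation=cv2.INTER_CUBIC)[:600,:768])
```

```text
(no output)
```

View pics/a.png

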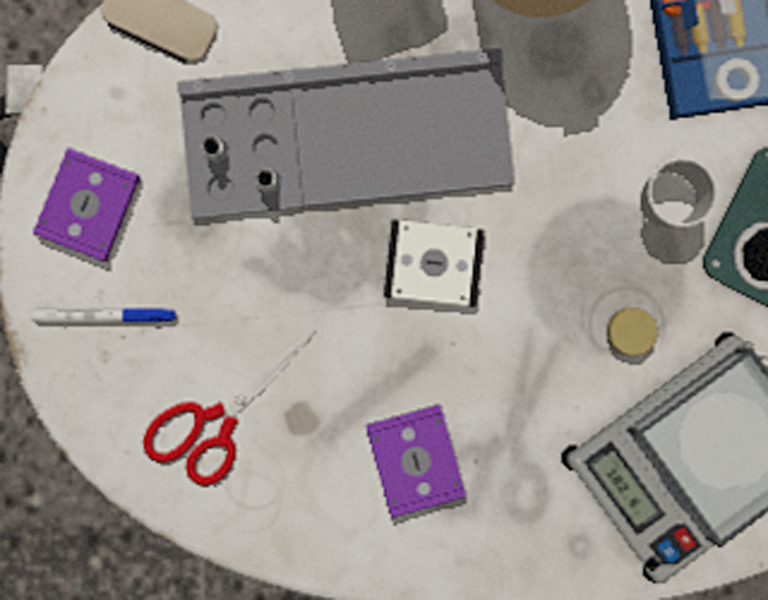

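The crop shows three timer-shaped things, in full-image pixels: a purple one at about (196,235), a purple one at about (333,342), and a white one with black bumpers at (341,259). The white one matches the description and lies face down in front of the board's bare deck.

```bash
cat >> h.py <<'E'
def timer_rect(c,z,near=None):
    best=None
    for r in trace(c,"timer"):
        m=r["region"].astype(np.uint8)
        if np.median(c["img"][r["region"]].astype(int)[:,1])<130: continue
        h=cv2.convexHull(np.argwhere(m)[:,::-1].astype(np.float32))[:,0]
        w=np.array([px2w(c,p,z)[:2] for p in h],np.float32)
        q=cv2.minAreaRect(w); b=cv2.boxPoints(q); 
        return r["p"],np.round(q[0],1),np.round(q[1],1),np.round(b).tolist()
E
python3 - <<'E'
from h import *
c=imaging.camera("top")
print(timer_rect(c,19))
r=trace(c,"board")[0]; m=r["region"]
lo=[];
for u in range(255,368):
    v=np.where(m[:,u])[0]
    if len(v): lo.append(px2w(c,(u,v.max()+.5),0)[:2])
lo=np.array(lo); k=np.polyfit(lo[:,1],lo[:,0],1)
res=lo[:,0]-np.polyval(k,lo[:,1]);g=abs(res)<2;k=np.polyfit(lo[g,1],lo[g,0],1)
print("front x=%.4f*y+%.1f"%tuple(k),g.sum(),"yaw",-np.arctan(k[0]))
# front top edge via gray lines
hull=cv2.convexHull(np.argwhere(m)[:,::-1].astype(np.float32))
print(cv2.approxPolyDP(hull,4,True)[:,0], [np.round(px2w(c,p,12)[:2]).tolist() for p in cv2.approxPolyDP(hull,4,True)[:,0]])
E
```

```text
(0.91, array([528.8,  52.4]), array([91.5, 78.2]), [[485.0, 11.0], [563.0, 3.0], [573.0, 94.0], [495.0, 102.0]])
front x=-0.0889*y+602.5 104 yaw 0.08861962597218871
[[374. 224.]
 [242. 239.]
 [235. 185.]
 [367. 171.]] [[610.0, -28.0], [579.0, 284.0], [708.0, 300.0], [737.0, -14.0]]
```

{"op": "arm_command", "data": {
  "steps": [
    [0.6,-40,-32,0,-10],
    [0.6,-90,-72,0,-20],
    [0.6,-140,-113,0,-29],
    [0.6,-190,-153,0,-29],
    [0.6,-240,-194,0,-29],
    [0.6,-290,-234,20,-29],
    [0.6,-340,-274,50,-29],
    [0.6,-380,-307,80,-29],
    [0.6,-400,-323,100,-29],
    [0.6,-400,-323,100,-29],
    [0.6,-400,-323,100,-29]
  ]
}}

```text
clock: 2.42
eef_pos: [457.7, 46.0, 88.2]
eef_rot: [3.141, 0.0, -3.052]
wrist_force: [0.6, 1.2, 0.6]
finger_gap: 56.0
finger_force: 0.0
```

Run:
```python
from h import *
s=monitor.read_state();print(s["clock"],s["eef_pos"],s["eef_rot"],s["wrist_force"],s["finger_gap"])
```

```text
2.425 [457.66359745  46.03452669  88.21299346] [ 3.14146330e+00  3.52948220e-04 -3.05249876e+00] [0.61853317 1.17308245 0.64093596] 55.97239904034793
```

{"op": "arm_command", "data": {
  "steps": [
    [0.6,0,0,30,0],
    [0.6,0,0,60,0],
    [0.6,0,0,66.5,0],
    [0.6,-6,0,66.5,0],
    [0.6,-12,0,66.5,0],
    [0.6,-16,0,66.5,0],
    [0.6,-20,0,66.5,0],
    [0.6,-24,0,66.5,0],
    [0.6,-28,0,66.5,0],
    [0.6,-32,0,66.5,0],
    [0.6,-36,0,66.5,0],
    [0.6,-40,0,66.5,0],
    [0.6,-44,0,66.5,0],
    [0.6,-47,0,66.5,0],
    [0.6,-50,0,66.5,0]
  ]
}}

```text
clock: 4.3
eef_pos: [507.6, 50.1, 21.2]
eef_rot: [-3.142, -0.0, -3.052]
wrist_force: [-0.2, -0.3, -0.7]
finger_gap: 56.6
finger_force: 0.0
```

Run:
```python
from h import *
c=imaging.camera("top");print(timer_rect(c,19))
c=imaging.camera("scene");i=c["img"][30:230,240:540,::-1]
cv2.imwrite("pics/b.png",cv2.resize(i,None,fx=2.6,fy=2.6,interpolation=cv2.INTER_CUBIC))
```

```text
None
```

View pics/b.png

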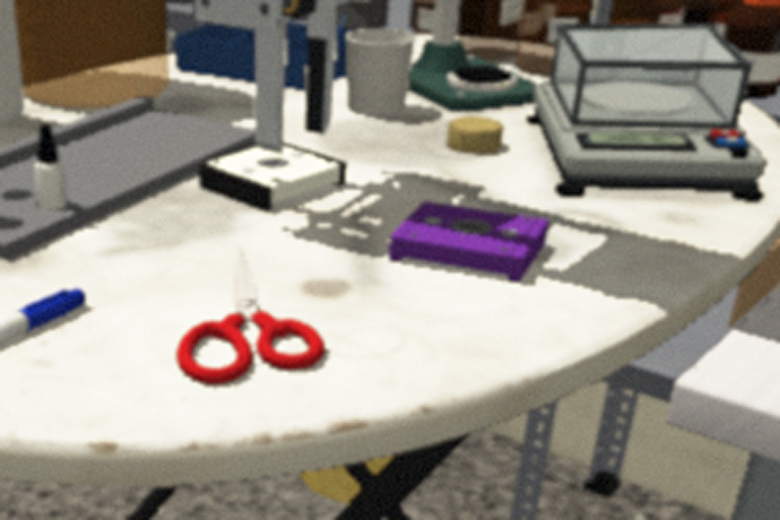

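Run:
```python
from h import *
s=monitor.read_state();print(s["eef_pos"],s["clock"])
c=imaging.camera("scene")
t=np.array([-.0886,.996,0]);p=np.array(s["eef_pos"])
for a in(-34,34):
  for dz in(-19,40): print(a,dz,(w2px(c,p+a*t+[0,0,dz])-[240,30])*2.6)
r=[r for r in trace(c,"timer")]
for q in r: print(q["p"],q["rect"],(np.array(q["rect"][:2])-[240,30])*2.6,np.median(c["img"][q["region"]],axis=0), px2w(c,q["rect"][:2],15))
c=imaging.camera("top");save(c,"t2.png");cv2.imwrite("pics/c.png",cv2.resize(c["img"][190:310,270:410,::-1],None,fx=5,fy=5,interpolation=cv2.INTER_CUBIC))
```

```text
[507.4991911   50.08718576  21.22388511] 4.45
-34 -19 [313.79308576 173.53210466]
-34 40 [316.95252674  98.47129208]
34 -19 [267.26682102 197.64324615]
34 40 [268.71341106 119.61556261]
0.89 [343.4, 99.5, 55.5, 23.6] [268.84 180.7 ] [156.5 154.  138.5] [504.54008299  82.33154327  15.        ]
0.88 [191.3, 142.1, 56.6, 43.3] [-126.62  291.46] [131.   60.5 163. ] [566.8456404 400.114141   15.       ]
0.83 [419.3, 122.2, 60.8, 31.7] [466.18 239.72] [75. 46. 88.] [326.72089596  90.63902872  15.        ]
0.74 [235.8, 160.6, 70.6, 36.0] [-10.92 339.56] [147. 146. 145.] [458.84204178 397.37299804  15.        ]
0.61 [337.1, 151.4, 53.8, 51.2] [252.46 315.64] [209.  48.  47.] [362.45813964 275.56720337  15.        ]
```

View pics/c.png

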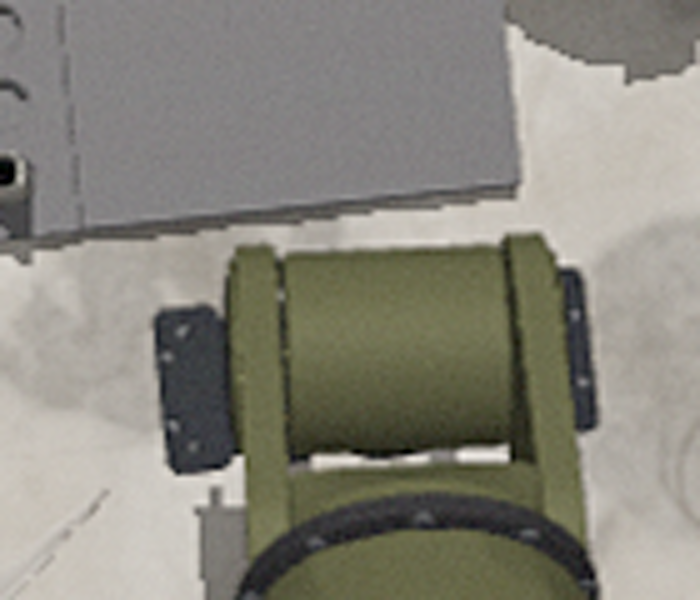

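Run:
```python
from h import *
c=imaging.camera("scene")
for q,z in(((272,205),0),((201,180),0),((345,182),0),((345,165),19),((272,190),19),((201,165),19),((275,143),19),((250,120),12),((0,250),12)): print(q,z,np.round(px2w(c,(q[0]/2.6+240,q[1]/2.6+30),z)[:2]))
n=np.array([.996,.0886,0]);t=np.array([-.0886,.996,0])
for a in(516,592):
  for b in(-40,51): print(a,b,(w2px(c,a*n+b*t+[0,0,19])-[240,30])*2.6)
w=imaging.camera("wrist");save(w,"w0.png")
```

```text
(272, 205) 0 [495.  89.]
(201, 180) 0 [575.  81.]
(345, 182) 0 [483.  11.]
(345, 165) 19 [474.  26.]
(272, 190) 19 [483. 106.]
(201, 165) 19 [561.  97.]
(275, 143) 19 [551.  16.]
(250, 120) 12 [623. -39.]
(0, 250) 12 [564. 300.]
516 -40 [315.43174654 147.91613774]
516 51 [252.22242238 178.97202549]
592 -40 [238.43769928 132.10403852]
592 51 [172.70449566 160.86481496]
```

View pics/w0.png

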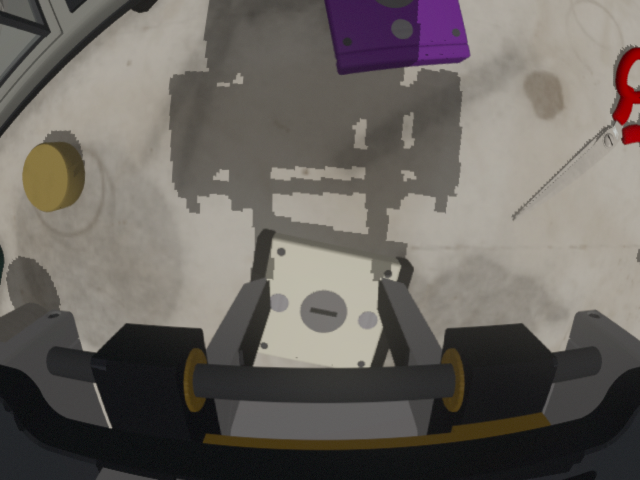

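Run:
```python
from h import *
w=imaging.camera("wrist");s=monitor.read_state();print(s["joints"],s["eef_pos"],s["eef_rot"])
R=w["view"][:3,:3];o=-R.T@w["view"][:3,3];print("cam",o,w["mtx"][0],w["mtx"][1])
def ray(u,v):
    f=w["mtx"][0,0];d=np.array([u-w["mtx"][0,2],v-w["mtx"][1,2]]);r=np.linalg.norm(d);th=r/f
    return R.T@np.r_[d/r*np.sin(th),np.cos(th)]
def hit(u,v,z): d=ray(u,v);return np.round(o+d*(z-o[2])/d[2],1)[:2]
def proj(p):
    q=R@p+w["view"][:3,3];r=np.hypot(q[0],q[1]);th=np.arctan2(r,q[2]);return w["mtx"][:2,2]+w["mtx"][0,0]*th*q[:2]/r
print("center",hit(324,312,19),"corners",[hit(*q,19) for q in((262,232),(410,262))],"cap",hit(53,178,19),"purple",hit(338,72,15),hit(468,58,15))
n=np.array([.996,.0886,0]);t=np.array([-.0886,.996,0]);p=s["eef_pos"]
for a in(-28,28): print(a,proj(p+a*t+8*-n-[0,0,19]),proj(p+a*t-8*n))
```

```text
[ 2.65321894e-02  4.20092476e-01  1.78725154e+00  1.59827398e-05
  9.34185032e-01 -1.63361410e+00] [507.4225161   50.08278348  21.28728338] [ 3.14158382e+00  6.42903425e-05 -3.05225219e+00]
cam [433.12007477  42.80108621 216.96796324] [371.64829954   0.         323.58622979] [  0.         371.64829954 244.81615924]
center [526.3  51.5] corners [array([481.5,  13.1]), array([491.4,  97.5])] cap [ 456.9 -130.6] purple [390.7  46.8] [370.7 119.1]
-28 [278.39829694 259.67988949] [274.47529937 269.73401505]
28 [370.52709293 259.77882293] [374.61226467 269.83460041]
```

{"op": "arm_command", "data": {
  "steps": [
    [0.6,20,0,0,0],
    [0.6,45,0,0,0],
    [0.6,50,0,0,0],
    [0.6,50,0,0,0]
  ]
}}

```text
clock: 5.25
eef_pos: [458.3, 45.6, 21.6]
eef_rot: [-3.142, 0.001, -3.052]
wrist_force: [0.4, -0.1, -0.5]
finger_gap: 56.5
finger_force: 0.0
```

Run:
```python
from h import *
c=imaging.camera("scene");s=monitor.read_state()
t=np.array([-.0886,.996,0]);p=np.array(s["eef_pos"]);print(p)
i=cv2.resize(c["img"][40:140,310:450,::-1],None,fx=5,fy=5,interpolation=cv2.INTER_CUBIC)
for a in(-34,34):
  for dz,col in((-19,(0,0,255)),(0,(0,255,0)),(20,(255,0,0))):
    q=((w2px(c,p+a*t+[0,0,dz])-[310,40])*5).astype(int);cv2.circle(i,tuple(map(int,q)),4,col,-1)
cv2.imwrite("pics/d.png",i)
```

```text
[458.49998888  45.64251657  21.51302766]
```

View pics/d.png

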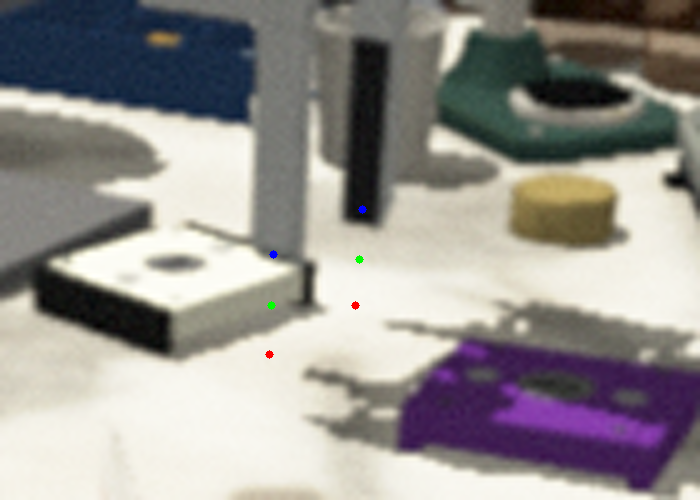

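The timer has not moved: at a reported TCP z of 21 the fingertips in the scene view end about 35 mm higher than stated. The fingers passed over the timer. I'll descend carefully until I feel contact.

{"op": "arm_command", "data": {
  "steps": [
    [0.6,0,0,10,0],
    [0.6,0,0,20,0],
    [0.6,0,0,25,0],
    [0.6,0,0,25,0]
  ]
}}

```text
clock: 5.8
eef_pos: [457.4, 45.6, -4.3]
eef_rot: [3.142, -0.001, -3.052]
wrist_force: [0.1, -0.1, 0.2]
finger_gap: 56.4
finger_force: 0.0
```

Run:
```python
from h import *
c=imaging.camera("scene");s=monitor.read_state()
t=np.array([-.0886,.996,0]);p=np.array(s["eef_pos"]);print(p)
i=cv2.resize(c["img"][40:140,310:450,::-1],None,fx=5,fy=5,interpolation=cv2.INTER_CUBIC)
for a in(-34,34):
  for z,col in((0,(0,0,255)),(10,(0,255,0)),(20,(255,0,0))):
    q=((w2px(c,np.r_[(p+a*t)[:2],z])-[310,40])*5).astype(int);cv2.circle(i,tuple(map(int,q)),4,col,-1)
cv2.imwrite("pics/e.png",i)
```

```text
[457.61061932  45.61755152  -3.93159169]
```

View pics/e.png

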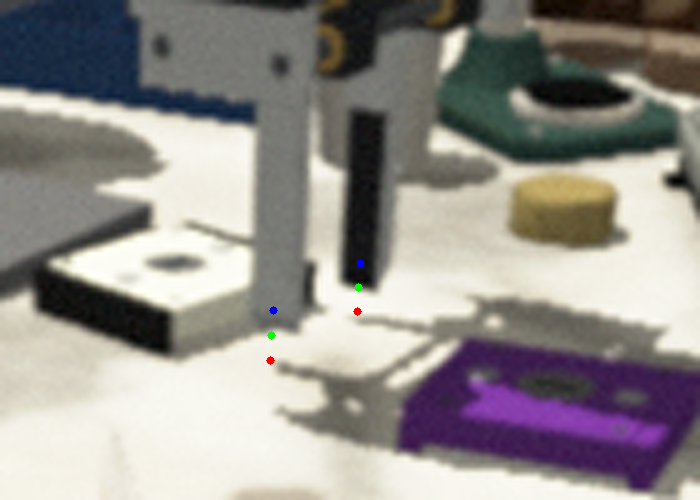

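Confirmed: with TCP z at -4 the tips are at about z=11 (right tip at row 285, beside the 10 mm mark). So the tip z is the TCP z plus about 15.

{"op": "arm_command", "data": {
  "steps": [
    [0.6,0,0,4,0],
    [0.6,0,0,7,0],
    [0.6,0,0,8,0],
    [0.6,0,0,8,0]
  ]
}}

```text
clock: 6.35
eef_pos: [457.6, 45.6, -11.8]
eef_rot: [3.142, -0.0, -3.052]
wrist_force: [0.4, 0.5, 0.5]
finger_gap: 56.3
finger_force: 0.0
```

{"op": "arm_command", "data": {
  "steps": [
    [0.6,0,0,1,0],
    [0.6,0,0,1.5,0],
    [0.6,0,0,1.5,0]
  ]
}}

```text
clock: 6.72
eef_pos: [457.6, 45.6, -13.3]
eef_rot: [-3.142, -0.0, -3.052]
wrist_force: [0.4, -0.1, -0.4]
finger_gap: 56.6
finger_force: 0.0
```

{"op": "arm_command", "data": {
  "steps": [
    [0.6,0,0,1,0],
    [0.6,0,0,1.5,0],
    [0.6,0,0,1.5,0]
  ]
}}

```text
clock: 7.1
eef_pos: [457.6, 45.6, -14.8]
eef_rot: [-3.142, -0.0, -3.052]
wrist_force: [-0.0, 0.7, -0.0]
finger_gap: 56.3
finger_force: 0.0
```

{"op": "arm_command", "data": {
  "steps": [
    [0.6,0,0,1,0],
    [0.6,0,0,1.5,0],
    [0.6,0,0,1.5,0]
  ]
}}

```text
clock: 7.48
eef_pos: [457.7, 45.6, -16.3]
eef_rot: [3.142, -0.0, -3.052]
wrist_force: [-0.5, 0.6, -0.1]
finger_gap: 56.3
finger_force: 0.0
```

{"op": "arm_command", "data": {
  "steps": [
    [0.6,0,0,1,0],
    [0.6,0,0,1.5,0],
    [0.6,0,0,1.5,0]
  ]
}}

```text
clock: 7.85
eef_pos: [457.7, 45.6, -17.4]
eef_rot: [-3.142, 0.0, -3.052]
wrist_force: [-2.4, 0.2, 6.3]
finger_gap: 56.0
finger_force: 3.3
```

{"op": "arm_command", "data": {
  "steps": [
    [0.6,0,0,-2.7,0],
    [0.6,0,0,-2.7,0],
    [0.6,-6,0,-2.7,0],
    [0.6,-12,0,-2.7,0],
    [0.6,-16,0,-2.7,0],
    [0.6,-20,0,-2.7,0],
    [0.6,-24,0,-2.7,0],
    [0.6,-28,0,-2.7,0],
    [0.6,-32,0,-2.7,0],
    [0.6,-36,0,-2.7,0],
    [0.6,-40,0,-2.7,0],
    [0.6,-44,0,-2.7,0],
    [0.6,-47,0,-2.7,0],
    [0.6,-50,0,-2.7,0]
  ]
}}

```text
clock: 9.6
eef_pos: [507.6, 50.1, -15.1]
eef_rot: [-3.142, -0.0, -3.052]
wrist_force: [-1.1, -0.2, 0.2]
finger_gap: 56.1
finger_force: 0.5
```

Run:
```python
from h import *
c=imaging.camera("scene")
cv2.imwrite("pics/f.png",cv2.resize(c["img"][40:140,300:440,::-1],None,fx=5,fy=5,interpolation=cv2.INTER_CUBIC))
```

```text
(no output)
```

View pics/f.png

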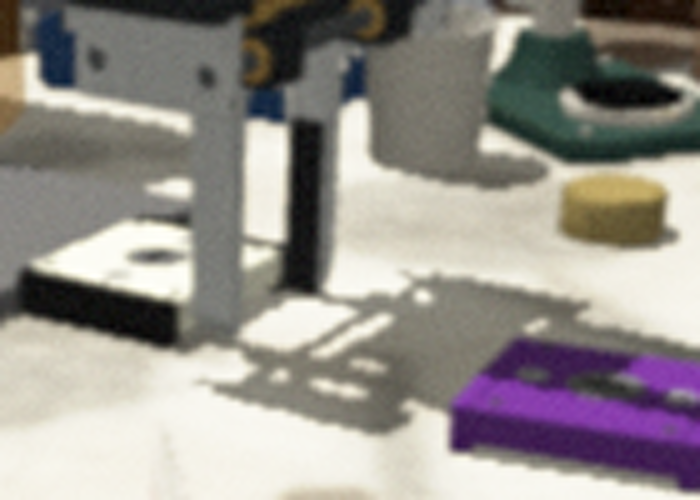

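The timer is now moving and square to the fingers, with its left end at (20–180, 305), close to the board. I'll press on gently until it meets the edge.

{"op": "arm_command", "data": {
  "steps": [
    [0.6,-2,0,0,0],
    [0.6,-4,0,0,0],
    [0.6,-5,0,0,0],
    [0.6,-6,0,0,0],
    [0.6,-6,0,0,0]
  ]
}}

```text
clock: 10.28
eef_pos: [509.5, 50.3, -15.3]
eef_rot: [3.141, -0.009, -3.052]
wrist_force: [-29.6, -3.7, 23.5]
finger_gap: 56.0
finger_force: 14.7
```

{"op": "arm_command", "data": {
  "steps": [
    [0.6,2,0,0,0],
    [0.6,3,0,0,0],
    [0.6,3,0,0,0]
  ]
}}

```text
clock: 10.65
eef_pos: [509.5, 50.3, -15.3]
eef_rot: [3.142, -0.002, -3.052]
wrist_force: [-6.5, -0.8, 2.9]
finger_gap: 55.9
finger_force: 3.4
```

{"op": "arm_command", "data": {
  "steps": [
    [0.5,4,0,0,0],
    [0.5,4,0,1.1,0],
    [0.5,4,0,1.1,0],
    [0.5,4,0,1.1,0],
    [0.5,1,0,1.1,0],
    [0.5,-0.2,0,1.1,0],
    [0.5,-0.2,0,1.1,0]
  ]
}}

```text
clock: 11.52
eef_pos: [509.5, 50.3, -16.3]
eef_rot: [3.142, -0.003, -3.052]
wrist_force: [-9.3, -0.6, 7.0]
finger_gap: 46.8
finger_force: 4.7
```

{"op": "arm_command", "data": {
  "steps": [
    [0.5,0.1,0,-2,0],
    [0.5,0.2,0,-4,0],
    [0.5,0.2,0,-7,0],
    [0.5,0.2,0,-10,0],
    [0.5,0.1,0,-13,0],
    [0.5,0.1,0,-13,0]
  ]
}}

```text
clock: 12.28
eef_pos: [509.7, 50.3, -3.4]
eef_rot: [3.142, -0.002, -3.052]
wrist_force: [-5.8, -0.4, -0.1]
finger_gap: 47.0
finger_force: 2.7
```

Run:
```python
from h import *
c=imaging.camera("scene")
cv2.imwrite("pics/g.png",cv2.resize(c["img"][40:140,300:440,::-1],None,fx=5,fy=5,interpolation=cv2.INTER_CUBIC))
```

```text
(no output)
```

View pics/g.png

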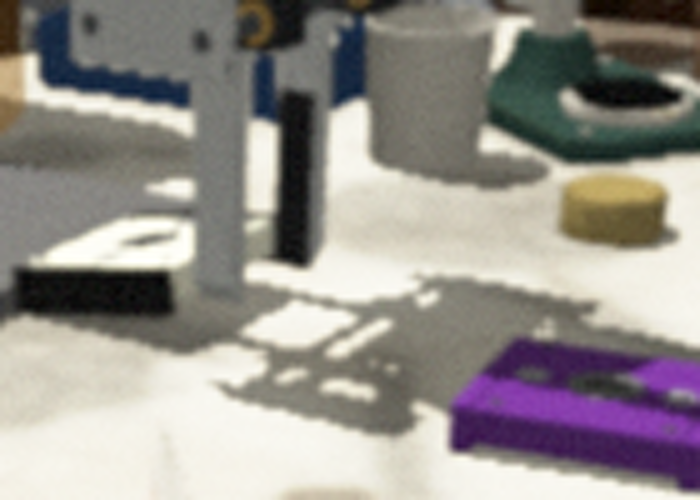

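It is tipping: the left bumper strip at (20–170, 290) now slopes up towards the finger. I'll continue along the arc.

{"op": "arm_command", "data": {
  "steps": [
    [0.5,-0.4,0,-3,0],
    [0.5,-0.7,0,-7,0],
    [0.5,-1.4,0,-10,0],
    [0.5,-2.1,0,-13,0],
    [0.5,-3.0,0,-16,0],
    [0.5,-4.0,0,-19,0],
    [0.5,-4.0,0,-19,0]
  ]
}}

```text
clock: 13.2
eef_pos: [513.9, 50.6, 15.9]
eef_rot: [-3.142, -0.002, -3.052]
wrist_force: [-6.7, -1.7, 1.5]
finger_gap: 47.1
finger_force: 3.4
```

{"op": "arm_command", "data": {
  "steps": [
    [0.5,-1.2,0,-3,0],
    [0.5,-2.4,0,-6,0],
    [0.5,-3.6,0,-8.5,0],
    [0.5,-5.0,0,-11.5,0],
    [0.5,-6.4,0,-14,0],
    [0.5,-8,0,-16.5,0],
    [0.5,-8,0,-16.5,0]
  ]
}}

```text
clock: 14.08
eef_pos: [522.2, 51.4, 32.6]
eef_rot: [-3.141, -0.001, -3.052]
wrist_force: [-6.4, -1.0, 4.1]
finger_gap: 47.2
finger_force: 3.4
```

{"op": "arm_command", "data": {
  "steps": [
    [0.5,-1.8,0,-2.5,0],
    [0.5,-3.6,0,-5,0],
    [0.5,-5.4,0,-7.2,0],
    [0.5,-7.2,0,-9.2,0],
    [0.5,-7.2,0,-9.2,0]
  ]
}}

```text
clock: 14.7
eef_pos: [529.6, 52.0, 42.1]
eef_rot: [-3.141, -0.0, -3.052]
wrist_force: [-5.8, -1.1, 4.7]
finger_gap: 47.2
finger_force: 3.6
```

{"op": "arm_command", "data": {
  "steps": [
    [0.5,-2.5,0,-2.5,0],
    [0.5,-5,0,-4.8,0],
    [0.5,-7.5,0,-6.8,0],
    [0.5,-10,0,-8.5,0],
    [0.5,-10,0,-8.5,0]
  ]
}}

```text
clock: 15.32
eef_pos: [539.9, 53.0, 50.9]
eef_rot: [-3.141, 0.0, -3.052]
wrist_force: [-6.7, -0.1, 8.6]
finger_gap: 47.1
finger_force: 4.7
```

Run:
```python
from h import *
c=imaging.camera("scene")
cv2.imwrite("pics/k.png",cv2.resize(c["img"][30:130,290:430,::-1],None,fx=5,fy=5,interpolation=cv2.INTER_CUBIC))
```

```text
(no output)
```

View pics/k.png

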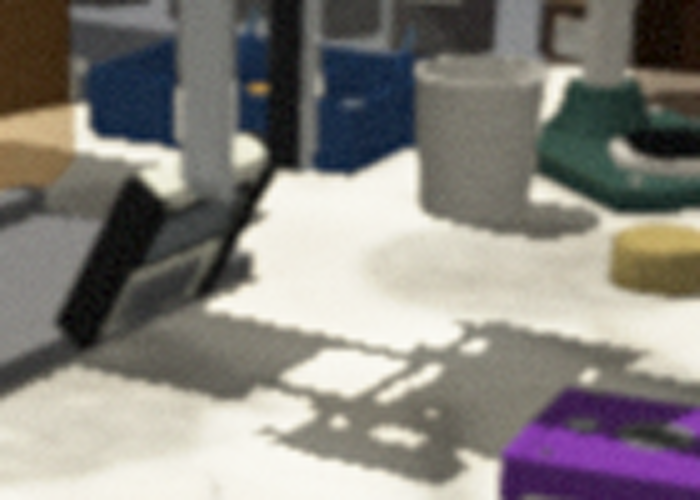

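The timer leans at about 60° against the edge with its foot at (70,340), and the fingertips are on its raised side. I'll go on in small arcs and watch the force.

{"op": "arm_command", "data": {
  "steps": [
    [0.5,-2,0,-1.5,0],
    [0.5,-4,0,-2.7,0],
    [0.5,-6,0,-3.8,0],
    [0.5,-6,0,-3.8,0]
  ]
}}

```text
clock: 15.88
eef_pos: [546.0, 53.6, 54.9]
eef_rot: [-3.141, 0.001, -3.052]
wrist_force: [-6.5, -0.3, 9.9]
finger_gap: 46.8
finger_force: 5.1
```

{"op": "arm_command", "data": {
  "steps": [
    [0.5,-2,0,-1.2,0],
    [0.5,-4,0,-2.3,0],
    [0.5,-6,0,-3.4,0],
    [0.5,-6,0,-3.4,0]
  ]
}}

```text
clock: 16.38
eef_pos: [552.3, 54.1, 58.4]
eef_rot: [-3.141, 0.002, -3.052]
wrist_force: [-5.3, -0.1, 9.7]
finger_gap: 47.0
finger_force: 4.9
```

{"op": "arm_command", "data": {
  "steps": [
    [0.5,-2,0,-1,0],
    [0.5,-4,0,-2,0],
    [0.5,-6,0,-2.8,0],
    [0.5,-8,0,-3.5,0],
    [0.5,-8,0,-3.5,0]
  ]
}}

```text
clock: 17.0
eef_pos: [560.4, 54.8, 62.0]
eef_rot: [-3.141, 0.002, -3.052]
wrist_force: [-4.0, 0.1, 9.0]
finger_gap: 47.0
finger_force: 4.7
```

{"op": "arm_command", "data": {
  "steps": [
    [0.5,-2.5,0,-0.9,0],
    [0.5,-5,0,-1.7,0],
    [0.5,-7.5,0,-2.4,0],
    [0.5,-10,0,-3.0,0],
    [0.5,-10,0,-3.0,0]
  ]
}}

```text
clock: 17.62
eef_pos: [570.5, 55.8, 64.9]
eef_rot: [-3.141, 0.002, -3.052]
wrist_force: [-1.8, 0.0, 7.4]
finger_gap: 46.9
finger_force: 4.2
```

{"op": "arm_command", "data": {
  "steps": [
    [0.5,-3,0,-0.6,0],
    [0.5,-6,0,-1.1,0],
    [0.5,-9,0,-1.5,0],
    [0.5,-12,0,-1.7,0],
    [0.5,-12,0,-1.7,0]
  ]
}}

```text
clock: 18.25
eef_pos: [582.8, 56.8, 66.9]
eef_rot: [-3.141, 0.003, -3.052]
wrist_force: [-1.4, 0.8, 8.8]
finger_gap: 47.2
finger_force: 4.6
```

{"op": "arm_command", "data": {
  "steps": [
    [0.5,-3,0,0,0],
    [0.5,-6,0,0,0],
    [0.5,-9,0,0.2,0],
    [0.5,-12,0,0.4,0],
    [0.5,-12,0,0.4,0]
  ]
}}

```text
clock: 18.88
eef_pos: [595.2, 57.9, 67.0]
eef_rot: [-3.141, 0.005, -3.052]
wrist_force: [0.1, 0.4, 10.5]
finger_gap: 47.2
finger_force: 5.0
```

{"op": "arm_command", "data": {
  "steps": [
    [0.5,-3,0,0.3,0],
    [0.5,-6,0,0.8,0],
    [0.5,-9,0,1.5,0],
    [0.5,-12,0,2.2,0],
    [0.5,-12,0,2.2,0]
  ]
}}

```text
clock: 19.5
eef_pos: [606.9, 59.0, 64.2]
eef_rot: [-3.141, 0.004, -3.052]
wrist_force: [1.2, 1.2, 5.5]
finger_gap: 46.9
finger_force: 2.4
```

Run:
```python
from h import *
c=imaging.camera("scene")
cv2.imwrite("pics/m.png",cv2.resize(c["img"][20:140,270:430,::-1],None,fx=5,fy=5,interpolation=cv2.INTER_CUBIC))
```

```text
(no output)
```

View pics/m.png

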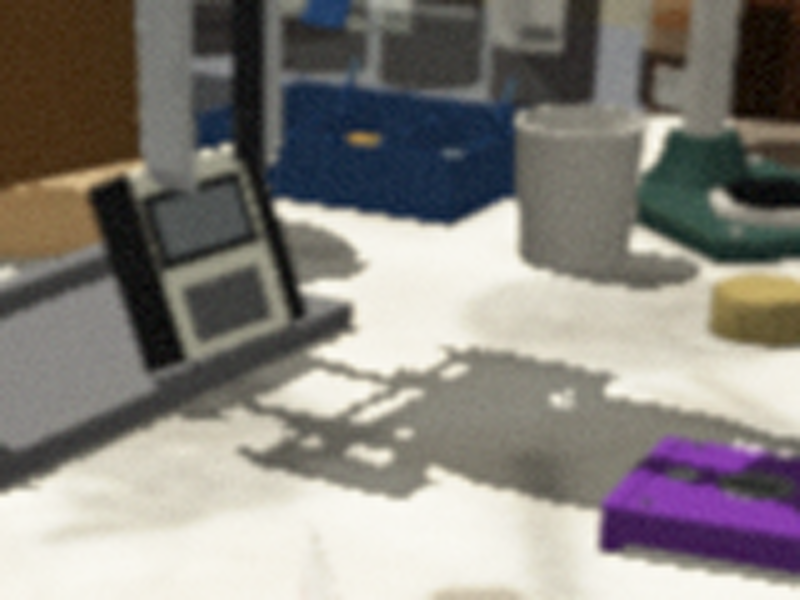

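The timer stands on the deck, past upright, with its foot at the front edge (155,370) and its face towards the robot. I'll push it a little further over, then lift away so it drops.

{"op": "arm_command", "data": {
  "steps": [
    [0.5,-3,0,0.8,0],
    [0.5,-6,0,1.8,0],
    [0.5,-9,0,3,0],
    [0.5,-12,0,4.4,0],
    [0.5,-15,0,6,0],
    [0.5,-17,0,6,0],
    [0.5,-17,0,-10,0],
    [0.5,-17,0,-30,0],
    [0.5,10,0,-40,0],
    [0.5,10,0,-40,0],
    [0.5,10,0,-40,0]
  ]
}}

```text
clock: 20.92
eef_pos: [595.9, 58.0, 103.5]
eef_rot: [-3.142, 0.001, -3.052]
wrist_force: [0.3, 0.1, 0.2]
finger_gap: 47.1
finger_force: 0.0
```

```bash
cat > w.py <<'E'
from h import *
import sys
w=imaging.camera("wrist");R=w["view"][:3,:3];o=-R.T@w["view"][:3,3];f=w["mtx"][0,0]
def hit(uv,z):
    d=np.asarray(uv,float)-w["mtx"][:2,2];r=np.linalg.norm(d);th=r/f
    d=R.T@np.r_[d/r*np.sin(th),np.cos(th)];return o+d*(z-o[2])/d[2]
N=np.array([.996,.0886]);T=np.array([-.0886,.996])
def rep(reg,pts,z):
    P=np.array([pts(p,z)[:2] for p in cv2.convexHull(np.argwhere(reg)[:,::-1].astype(np.float32))[:,0]],np.float32)
    q=cv2.minAreaRect(P);b=cv2.boxPoints(q)
    print("size",np.round(q[1]),"c nt",np.round([q[0]@N-596.2 if 0 else np.dot(q[0],N)-596.2,np.dot(q[0],T)],1),"corners n",np.round(b@N-596.2,1),"t",np.round(b@T,1))
for c,h in((w,hit),):
    for r in trace(c,"timer")+trace(c,"key_top")[:1]:
        print("wrist",round(r["p"],2),np.round(r["rect"]),np.median(c["img"][r["region"]],axis=0));rep(r["region"],h,31)
for n in("scene","top"):
    c=imaging.camera(n)
    for r in trace(c,"timer"):
        print(n,round(r["p"],2),np.round(r["rect"]),np.median(c["img"][r["region"]],axis=0));rep(r["region"],lambda p,z:px2w(c,p,z),31)
E
python3 w.py
```

```text
wrist 0.84 [330. 300. 122. 102.] [129. 131. 131.]
size [91. 80.] c nt [47.1  7.1] corners n [ 0.9 80.5 93.4 13.8] t [-32.5 -43.8  46.7  58. ]
wrist 0.6 [615. 259.  50. 103.] [105.  52. 128.]
size [89. 89.] c nt [ 17.7 313.9] corners n [-42.4  37.1  77.9  -1.7] t [294.5 253.8 333.2 374. ]
wrist 0.91 [332. 281.  59.  25.] [115. 112. 110.]
size [46. 20.] c nt [28.4  9.7] corners n [15.8 35.2 41.  21.6] t [-11.7 -14.1  31.1  33.6]
scene 0.93 [419. 122.  64.  31.] [79. 48. 92.]
size [ 93. 108.] c nt [-277.1   94.1] corners n [-332.2 -313.5 -222.  -240.7] t [139.5  32.7  48.7 155.5]
scene 0.81 [298.  82.  56.  24.] [129. 129. 118.]
size [128. 116.] c nt [26.2 33.3] corners n [-40.7  73.9  93.1 -21.6] t [-21.1 -38.5  87.8 105.2]
scene 0.8 [190. 141.  60.  42.] [132.  61. 163.]
size [ 75. 125.] c nt [-17.5 368.1] corners n [-90.3  21.2  55.2 -56.2] t [363.1 306.2 373.  429.9]
scene 0.4 [265.  99. 149.  63.] [112.  110.5 106. ]
size [168. 343.] c nt [ 28.1 121.6] corners n [-58.5 -53.5 114.8 109.8] t [291.7 -50.9 -48.5 294.2]
top 0.65 [196. 236.  47.  45.] [132.  71. 160.]
size [79. 92.] c nt [ 25.1 334.4] corners n [-33.6  48.7  83.8   1.5] t [319.1 278.6 349.7 390.3]
```

The timer dropped face up on the deck. The networks put its centre 47–50 mm behind the front edge and about 8° out of square; the rail needs 82 mm. I'll go round behind it and push.

{"op": "arm_command", "data": {
  "steps": [
    [0.6,20,0,0,0],
    [0.6,32,0,0,0],
    [0.6,32,0,30,0],
    [0.6,32,0,65,0],
    [0.6,32,0,95,0],
    [0.6,32,0,103.5,0],
    [0.6,32,0,103.5,0],
    [0.6,24,0,103.5,0],
    [0.6,19,0,103.5,0],
    [0.6,14,0,103.5,0],
    [0.6,10,0,103.5,0],
    [0.6,6,0,103.5,0],
    [0.6,2,0,103.5,0],
    [0.6,-2,0,103.5,0],
    [0.6,-6,0,103.5,0],
    [0.6,-10,0,103.5,0],
    [0.6,-14,0,103.5,0],
    [0.6,-18,0,103.5,0],
    [0.6,-22,0,103.5,0],
    [0.6,-26,0,103.5,0]
  ]
}}

```text
clock: 23.78
eef_pos: [621.6, 60.3, -0.7]
eef_rot: [3.142, -0.0, -3.052]
wrist_force: [-1.5, -0.2, 0.1]
finger_gap: 56.4
finger_force: 0.5
```

{"op": "arm_command", "data": {
  "steps": [
    [0.6,-1.5,0,0,0],
    [0.6,-3,0,0,0],
    [0.6,-3,0,0,0]
  ]
}}

```text
clock: 24.15
eef_pos: [624.4, 60.6, -0.7]
eef_rot: [3.142, 0.0, -3.052]
wrist_force: [0.9, 0.3, 0.1]
finger_gap: 56.3
finger_force: 0.0
```

{"op": "arm_command", "data": {
  "steps": [
    [0.6,-1.5,0,0,0],
    [0.6,-3,0,0,0],
    [0.6,-3,0,0,0]
  ]
}}

```text
clock: 24.52
eef_pos: [627.4, 60.8, -0.7]
eef_rot: [3.142, 0.0, -3.052]
wrist_force: [1.0, 0.4, -0.4]
finger_gap: 56.6
finger_force: 0.0
```

{"op": "arm_command", "data": {
  "steps": [
    [0.6,-1,0,0,0],
    [0.6,-2,0,0,0],
    [0.6,-2,0,0,0]
  ]
}}

```text
clock: 24.9
eef_pos: [629.0, 61.0, -0.7]
eef_rot: [3.142, -0.001, -3.052]
wrist_force: [-3.1, 0.1, 0.8]
finger_gap: 56.3
finger_force: 1.7
```

{"op": "arm_command", "data": {
  "steps": [
    [0.6,-0.5,0,0,0],
    [0.6,-1,0,0,0],
    [0.6,-1,0,0,0]
  ]
}}

```text
clock: 25.28
eef_pos: [629.1, 61.0, -0.7]
eef_rot: [3.142, -0.003, -3.052]
wrist_force: [-11.6, -1.4, 5.5]
finger_gap: 56.2
finger_force: 5.8
```

{"op": "arm_command", "data": {
  "steps": [
    [0.6,6,0,0,0],
    [0.6,15,0,0,0],
    [0.6,15,0,-40,0],
    [0,15,0,-80,0],
    [0,15,0,-80,0],
    [0,15,0,-80,0],
    [0,15,0,-80,0]
  ]
}}

```text
clock: 26.15
eef_pos: [614.7, 59.7, 78.1]
eef_rot: [3.141, -0.002, -3.052]
wrist_force: [-0.6, 0.5, 0.4]
finger_gap: 19.8
finger_force: 0.0
```

```bash
python3 w.py | grep -A1 -E "wrist|top"; python3 -c "
from h import *
s=monitor.read_state();print(s['eef_pos'],s['finger_gap'])"
```

```text
wrist 0.88 [334. 325. 131.  83.] [119. 116. 115.]
size [72. 91.] c nt [74.1 12.7] corners n [ 38.3  38.4 109.9 109.8] t [ 58.1 -32.8 -32.8  58.2]
wrist 0.82 [623. 257.  33.  82.] [ 96.   55.  107.5]
size [86. 45.] c nt [ 32.3 274.9] corners n [-15.3  -1.6  79.9  66.2] t [283.  240.5 266.8 309.3]
wrist 0.64 [327. 309.  37.  22.] [118. 115. 114.]
size [19. 28.] c nt [59.9  4.6] corners n [50.3 50.3 69.4 69.4] t [18.7 -9.5 -9.5 18.7]
--
top 0.75 [362. 252. 439. 304.] [202. 197. 189.]
size [1013.  698.] c nt [-44.3 -40.8] corners n [-447.4  246.1  358.9 -334.6] t [-505.1 -582.9  423.5  501.2]
top 0.56 [195. 235.  46.  46.] [132.  71. 160.]
size [80. 90.] c nt [ 23.5 334. ] corners n [-35.1  45.1  82.1   2. ] t [319.7 277.7 348.3 390.3]
[615.24636053  59.73614513  79.10760849] 0.5258485017172512
```

{"op": "arm_command", "data": {
  "steps": [
    [0,-20,3,0,0],
    [0,-38.7,6,0,0],
    [0,-38.7,6,20,0],
    [0,-38.7,6,45,0],
    [0,-38.7,6,60,0],
    [0,-38.7,6,63,0],
    [0,-38.7,6,65,0],
    [0,-38.7,6,66,0],
    [0,-38.7,6,67,0],
    [0,-38.7,6,67,0]
  ]
}}

```text
clock: 27.75
eef_pos: [653.5, 69.2, 12.7]
eef_rot: [-3.142, 0.001, -3.052]
wrist_force: [0.1, 0.9, 1.3]
finger_gap: 0.3
finger_force: 0.6
```

{"op": "arm_command", "data": {
  "steps": [
    [0,0,0,1,0],
    [0,0,0,2,0],
    [0,0,0,3,0],
    [0,0,0,3,0]
  ]
}}

```text
clock: 28.25
eef_pos: [653.6, 69.2, 9.8]
eef_rot: [-3.142, 0.001, -3.052]
wrist_force: [0.3, -0.3, 5.5]
finger_gap: 0.4
finger_force: 2.6
```

{"op": "arm_command", "data": {
  "steps": [
    [0,0,0,0.5,0],
    [0,0,0,0.5,0],
    [0,0,0,0.5,0],
    [0,0,0,-3,0],
    [0,0,0,-8,0],
    [0,0,0,-40,0],
    [0,0,0,-80,0],
    [0,50,0,-100,0],
    [0,110,0,-100,0],
    [0,170,0,-100,0],
    [0,170,0,-100,0],
    [0,170,0,-100,0]
  ]
}}

```text
clock: 29.75
eef_pos: [484.8, 54.1, 110.0]
eef_rot: [-3.142, 0.001, -3.052]
wrist_force: [0.7, 0.8, 1.1]
finger_gap: 0.4
finger_force: 0.0
```

```bash
python3 w.py
```

```text
wrist 0.83 [365.  62. 115. 125.] [56. 34. 68.]
size [89. 73.] c nt [-251.3   40.2] corners n [-301.4 -289.3 -201.3 -213.3] t [68.9 -3.2 11.5 83.6]
wrist 0.55 [431. 390. 218. 106.] [84. 82. 82.]
size [124. 211.] c nt [ 44.9 115.7] corners n [-17.5 -16.9 107.3 106.8] t [221.1   9.9  10.2 221.5]
wrist 0.54 [620. 321.  40.  30.] [ 88.   45.  106.5]
size [90.  9.] c nt [-23.9 331.7] corners n [-48.3 -40.4   0.6  -7.4] t [293.9 289.8 369.4 373.5]
wrist 0.49 [324. 421.  13.  37.] [92. 89. 89.]
size [49. 10.] c nt [66.4 11.1] corners n [42.1 42.1 90.7 90.8] t [16.1  6.3  6.  15.8]
wrist 0.53 [325. 416.   4.  11.] [91. 89. 88.]
size [18.  9.] c nt [58.9 10.5] corners n [49.6 49.7 68.1 68. ] t [14.8  6.1  6.1 14.8]
scene 0.97 [420. 122.  61.  35.] [65. 35. 83.]
size [ 94. 117.] c nt [-277.3   94.5] corners n [-334.4 -312.2 -220.2 -242.3] t [142.8  28.4  46.2 160.6]
scene 0.95 [284.  82.  52.  27.] [121.  119.  109.5]
size [106. 137.] c nt [59.4 37.7] corners n [  5.3   7.9 113.5 110.9] t [105.  -31.6 -29.6 107. ]
scene 0.58 [189. 144.  60.  39.] [131.  60. 163.]
size [ 75. 124.] c nt [-17.5 368.2] corners n [-89.6  20.6  54.6 -55.6] t [363.2 306.8 373.3 429.6]
scene 0.42 [230.  99.  12.  29.] [135. 134. 123.]
size [ 20. 187.] c nt [ 85.1 188.4] corners n [  8.1 149.3 162.2  21. ] t [242.5 119.5 134.2 257.2]
top 0.68 [329. 198.  40.  36.] [150. 152. 153.]
size [77. 92.] c nt [83.  13.9] corners n [ 44.5  44.1 121.5 121.8] t [ 60.1 -31.9 -32.2  59.8]
top 0.64 [196. 235.  44.  47.] [129.  69. 156.]
size [77. 92.] c nt [ 24.2 334.3] corners n [-34.   48.8  82.5  -0.3] t [319.5 279.5 349.1 389.1]
```

The top view puts the timer square against the rail, spanning 44.5 to 121.5 mm behind the front edge (the rail is at 120 mm). The arm is clear, so I'm handing the job in.

```bash
python3 -c "
from cell import job
print(job.sign_off())"
```

```text
the job is handed in; nothing more can be done
None
```

I handed the job in at about 30 s: by the last camera check the timer lies face up and square against the rear rail. I pressed its start key to the stop at 5.5 N and let go, but the sign-off returned no verdict.

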